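# Shut the disc player and refit its knob, holding it in to switch on

### The job

The disc is already loaded: shut the player's lid fully. Then pick up its loose volume knob, turn it so that the flat in its bore matches the flat on the bare D-shaped spindle, push it fully home without forcing it, and keep it pressed right in to switch the player on. Finish while still holding the knob in - do not let go - and leave the other things on the shelf where they are.

Things in the scene. Friction and masses are not known exactly. Their poses are not given: they have to be found in the camera images.
- player: table-top disc player, fixed; wooden case with a flat black top deck, 190 mm deep (x), 260 mm wide (y), 90 mm high. Origin at the centre of its underside; its front looks along its own -x. The square disc well and its lid are on the left half (+y) of the deck, the bare spindle on the right half (-y).
- lid (a joint): angle of the lid in rad: 0 = shut flat on the deck, growing as it opens, 1.2 = fully open. Friction hinge at the player's rear: the lid stays where it is left and takes about 1 N at its free edge to shut; no catch.
- lid_hinge (a point): middle of the lid's rear edge on its outer (upper) face, 7.5 mm off the hinge line, which runs along the lid's y axis level with the deck. The lid is a grey plate 150 mm from hinge to free edge, 146 mm wide, 7 mm thick; its -x axis points from the hinge to the free edge, its z axis out of its outer face (up when shut).
- lid_edge (a point): middle of the lid's free edge on the outer face, 150 mm from lid_hinge; axes as lid_hinge. When shut it is 97.5 mm above the shelf, towards the front of the player.
- spindle_tip (a point): top centre of the bare upright steel D-spindle on the deck: diameter 10 mm, one flat 2 mm from its axis, 16.5 mm tall above the deck, square-ended. z is up, x points squarely out of the flat. It turns stiffly without end (0.015 N m) and stays as left. A flat nut and washer, 1 mm high, lie round its foot.
- spindle (a joint): how far the spindle is pushed in, m: 0 = out, 0.003 = right in (end of travel). A spring: 2 N starts it, 7 N holds it right in; it comes back out when let go.
- knob_mid (a point): centre of the loose knob, half-way up; it stands bore down on the shelf. Aluminium drum, 38 mm diameter, 12 mm high, over a black 12-sided collar 34 mm across, 12 mm high; 24 mm in all. z is up; x points from the axis to the black pointer line on its top and side. Fully home, this point meets spindle_tip and x lies along spindle_tip's x, the same way.
- vault: bystander: hexagonal walnut dice vault, 112 mm over the corners, 36 mm high, loose on the shelf; origin at the centre of its underside.
- tin: bystander: round grey aluminium tin, 73 mm in diameter, 42 mm high, loose; origin at the centre of its underside.
- base: bystander: blue plastic figure base, a round disc 40 mm in diameter, 5 mm thick, loose; origin at the centre of its underside.
- tray: bystander: stack of three white trays, 110 mm (x) by 150 mm (y), 74 mm high, two glass dice in the top one, loose; origin at the centre of its underside.
- knob_bore (a point): centre of the bore's mouth in the knob's underside, 12 mm below knob_mid, same axes. Blind D bore, 12 mm deep, 11.2 mm diameter with a 1.5 mm lead-in round its mouth, its flat (no lead-in) 2.5 mm from the axis on +x, under the pointer: fits freely within 6 degrees. Fully home it is 4.5 mm above the deck, 1.5 mm with the spindle right in.
- knob_pointer (a point): point on the knob's rim at the pointer line, 19 mm from knob_mid along its x axis, at the same height; same axes.
Not all that is in view belongs to the job. Of the things shaped like the part that bears knob_mid, the black one is meant.

How it is judged:
On the way, in this order (a step that is already met when the one before it is completed fails the run):
1. the lid is shut (value of joint lid below 0.05 rad), for 0.2 s.
2. the knob is fully home on the spindle, flat to flat (z of knob_mid in the frame of spindle_tip below 0.003 m and distance between knob_mid and spindle_tip below 0.004 m and angle between the x axis of knob_mid and the x axis of spindle_tip, either way round below 0.35 rad and x of knob_pointer in the frame of spindle_tip above 0.012 m), for 0.2 s.
At the end, for the whole second after the job is handed in: Lid shut (0.05 rad); knob fully home on the spindle (knob_mid within 4 mm of spindle_tip and at most 3 mm above it, x axes the same way within 0.35 rad); fingers on the knob with over 1 N and the spindle kept pushed in by over 2 of its 3 mm through the last second (all of step 2 and value of joint lid below 0.05 rad and value of joint spindle above 0.002 m and contact force between the fingers and knob above 1 N); the arm keeps its last pose, push and grip.
It fails at once if the knob is forced against the spindle (more than 40 N) (contact force between knob and spindle above 40 N).
It fails at once if a bystander is moved by more than 30 mm (distance of any of vault, tin, base, tray from where it was at the start of the episode above 0.03 m).
It also fails if it takes over 72 s, if anything falls off the work surface, if the arm or the gripper's body presses on something with over 40 N, if the wrist force passes 120 N, or if a joint passes its speed limit or range.

### The arm

A 6-joint arm with a two-finger parallel gripper is mounted at the origin on the work surface. World frame = base frame: x ahead of the robot, y to its left, z up, the work surface at z = 0. Lengths are in m, angles in rad, forces in N, time in s.
With the tool pointing down it reaches from about 0.25 to 0.725 m from the base axis. Payload 4 kg.
Tool frame: the origin (TCP) lies midway between the tips of the shut fingers; the grasp point (between the pads) lies bot.tcp_to_grasp behind it (bot.tcp_to_grasp is the distance from the TCP to the grasp point, in m); z points along the fingers, y is the line along which they close (so a half turn about z gives the same grasp; the last joint's range is limited). The gripper opens to 85 mm and grips with 20 to 120 N. Pads are 22 mm wide; open, the fingers measure 114 mm over their backs; the gripper's body (76 mm by 85 mm) begins 54 mm behind the grasp point. The pads swing forward as they close: fully open they stand 13 mm farther back than shut.
Start: joints at [-1.14, 0.241, 0.005, 1.335, 0, 1.571], TCP at [0.209, -0.454, 0.231] pointing down, gripper open.
Joint ranges: [-2.72, 2.72], [-1.05, 1.87], [-1.09, 1.28], [-1.99, 2.15], [-1.42, 1.44], [-3.14, 3.14]. Speed limits (rad/s): [2.79, 2.79, 3.14, 3.14, 3.14, 3.14].

### API

Orientations are given as a unit quaternion [x, y, z, w].
In Python, from workcell import readout, camera, bot gives the robot as it stands. The module is installed in compiled form; this text tells all that it offers.
- The arm moves only by the tool jog_arm, never from a script. Its argument "motion" is a list of rows, each an object of numbers: "x", "y", "z": the shift along the tool's x, y, z in mm; "spin": the turn about the tool's z in degrees; "fingers": the closure, from -1 (fully open) to 1 (shut). A call has 1 to 8 rows; each row is the pose to reach, as a shift and turn from the pose commanded when the call began, along the tool's axes at that moment; what a row does not reach only later rows make up. A row lasts 1/8 s, in which the tool goes at most 62.5 mm and 10.7 degrees, less where a joint would pass 70% of its speed; a pose out of reach is approached as far as the arm can. A call with a gripper value outside its range is refused whole. The fingers move at their own pace and stop on an object; the grip force is fixed at half the most. Time passes only in rows, so rows that repeat a pose let the fingers close. It gives the time, the measured TCP pose, the force, the opening and the grip force at its end, in the units of the state.
- readout.get_obs(): the state, without advancing time (a new reading comes with each control period).
- camera(name): name is "side" or "top" or "wrist"; returns a dict with "pixels" (384x512x3 uint8, red, green, blue), "K" (3x3 intrinsics, pixels), "dist" ([k1, k2, p1, p2, k3] as OpenCV has them; the pictures are not rectified), "rvec" (rotation vector, rad) and "tvec" (3), from world to camera coordinates, as OpenCV has them. Camera axes: x right, y down, z forward; pixel columns grow to the right and rows downward; lengths in m; the calibration is good to about 2 mm. A picture is of the moment at which its call begins. There is no depth.
- bot.job_done(): hands the job in; it is judged then, once.
The state is a dict: "clock": time; "joint_pos": joint angles; "joint_vel": joint speeds; "tau": joint torques, N m; "eef_pos": TCP position; "tool_rot": TCP orientation; "ft_force": force on the tool from outside, world axes, zero at the start; "ft_torque": the same for the moment, N m; "grip_width": finger opening in m; "grasp_force": force on a finger pad.
Only numpy, scipy, OpenCV 4.12 (cv2) and the standard library are available. Lean on these libraries where they do the work, as an engineer would, in place of code of your own. Each camera call takes 0.05 s, during which the arm holds its last target. There are 200 camera calls.

## Working session

There is one attempt and no reset: what is moved stays moved. The work goes in short steps, Python scripts to look and compute and a tool call to move; the robot and the scene stay as the last step left them, time stands still between calls to the robot, and variables do not carry over. Pictures are saved under pics/ and viewed, at most 10 in all, crops included, and the job is handed in when it is done.

Besides the shell and the picture viewer there is one more tool, called after "Call:" by a JSON object that holds its "name" and its "arguments", one argument or row to a line. jog_arm: Moves the arm, as the interface text tells. Its arguments: {"type":"object","properties":{"motion":{"type":"array"}},"required":["motion"]}

```bash
mkdir -p pics; cat > h.py <<'E'
import cv2, numpy as np
from workcell import readout, camera, bot
def ray(c,uv):
    p=cv2.undistortPoints(np.array([[uv]],float),np.array(c["K"]),np.array(c["dist"]))[0,0]
    R=cv2.Rodrigues(np.array(c["rvec"],float))[0]; t=np.array(c["tvec"],float).ravel()
    return -R.T@t, R.T@np.array([p[0],p[1],1.])
def onz(c,uv,z):
    o,d=ray(c,uv); return o+d*(z-o[2])/d[2]
def proj(c,P):
    return cv2.projectPoints(np.array(P,float).reshape(-1,1,3),np.array(c["rvec"],float),np.array(c["tvec"],float),np.array(c["K"]),np.array(c["dist"]))[0][:,0]
def save(c,n): cv2.imwrite("pics/"+n,cv2.cvtColor(c["pixels"],cv2.COLOR_RGB2BGR))
E
python3 - <<'E'
from h import *
import pickle
C={n:camera(n) for n in("top","side","wrist")}
pickle.dump(C,open("c0.pkl","wb"))
im=np.hstack([C["top"]["pixels"],C["side"]["pixels"]])
cv2.imwrite("pics/top0.png",cv2.resize(C["top"]["pixels"],(800,600))[:,:,::-1])
cv2.imwrite("pics/side0.png",cv2.resize(C["side"]["pixels"],(800,600))[:,:,::-1])
for n in C: print(n,ray(C[n],(256,192)))
print(readout.get_obs(),bot.tcp_to_grasp)
E
```

```text
top (array([ 0.3806922 , -0.03493217,  1.37812328]), array([ 0.14223312,  0.01257042, -0.98984589]))
side (array([0.09361285, 0.67532409, 0.60904917]), array([ 0.46125188, -0.71704931, -0.52293996]))
wrist (array([ 0.27236431, -0.42611762,  0.37276929]), array([-0.23211985, -0.11462404, -0.96607755]))
{'clock': 0.15, 'joint_pos': array([-1.13999316e+00,  2.41232115e-01,  4.00037159e-03,  1.33518235e+00,
        2.20478103e-05,  1.57082283e+00]), 'joint_vel': array([-0.00155818, -0.00138395,  0.00292717,  0.00114132, -0.00042257,
        0.00147291]), 'tau': array([-2.30081141e-04, -3.72634327e+01,  2.52638519e+01,  1.23763611e-02,
       -1.36657661e-05,  1.13130957e-05]), 'eef_pos': array([ 0.20860252, -0.45386882,  0.23060864]), 'tool_rot': array([ 9.76893154e-01,  2.13726723e-01, -1.62132056e-04, -7.92545475e-04]), 'ft_force': array([ 0.52342358, -0.35238796,  0.29874284]), 'ft_torque': array([ 0.00322818, -0.01434408, -0.02432403]), 'grasp_force': 0.0, 'grip_width': 0.08515655271374263} 0.0187
```

View pics/top0.png

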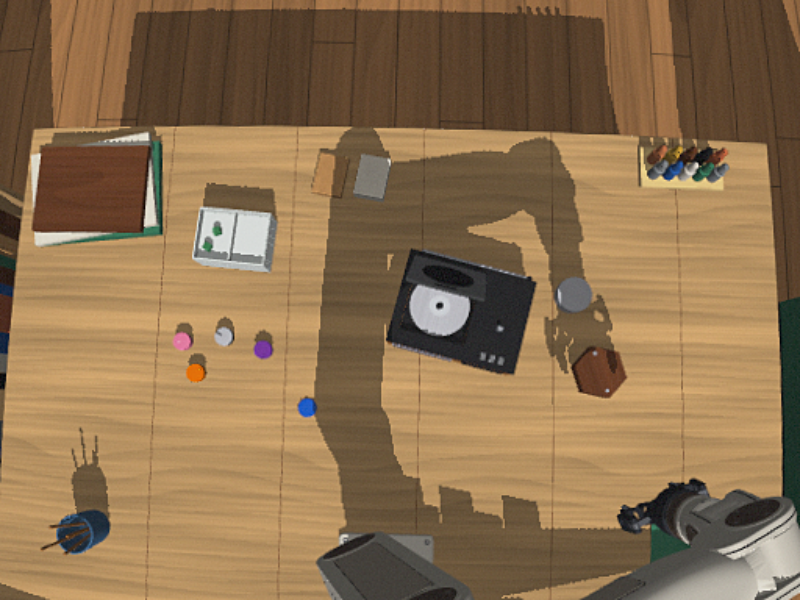

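View pics/side0.png

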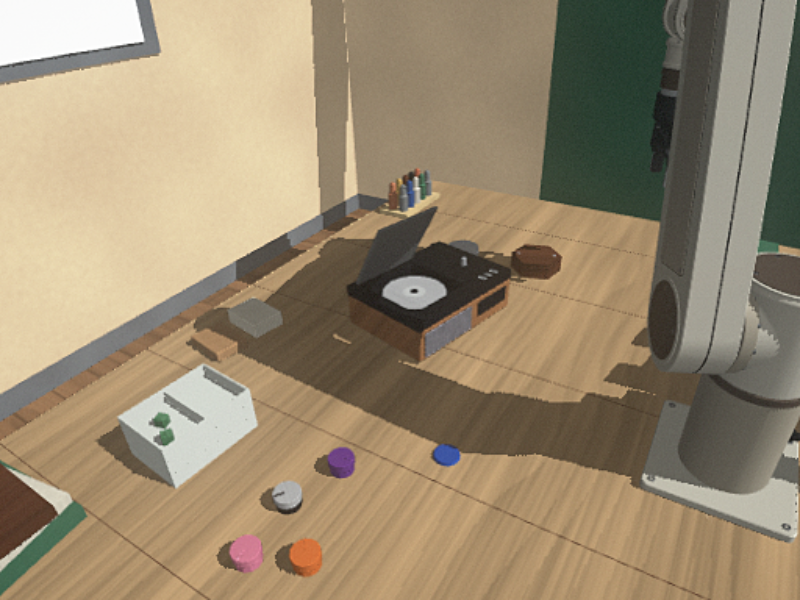

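The top view shows the silver knob with its black collar at about (224,336) of 800x600, the spindle at (500,327), the deck corners at about (411,250), (536,278), (514,374) and (388,342), and the lid open at the rear. The side view agrees.

```bash
python3 - <<'E'
from h import *
import pickle
C=pickle.load(open("c0.pkl","rb")); t=C["top"]; s=C["side"]
for n,uv,z in [("RL",(411,250),.09),("RR",(536,278),.09),("FR",(514,374),.09),("FL",(388,342),.09),("spin",(500,323),.1065),("knob",(223.5,334),.024),("tin",(574,294),.042),("vault",(599,371),.036),("base",(307,407),.005),("disc",(440,305),.085)]:
    print(n,onz(t,np.array(uv)*.64,z).round(4))
# two-view lid corners: lid free edge in side: left end (360,279)->?; right end (437,210)
def tri(u1,u2):
    o1,d1=ray(t,u1);o2,d2=ray(s,u2)
    a=np.linalg.lstsq(np.c_[d1,-d2],o2-o1,rcond=None)[0]
    p,q=o1+a[0]*d1,o2+a[1]*d2; return (p+q)/2,np.linalg.norm(p-q)
print("spin",tri(np.array((500,323))*.64,np.array((464,259))*.64))
print("lidR",tri(np.array((486,275))*.64,np.array((437,210))*.64))
a=cv2.resize(t["pixels"][140:255,235:360],(500,460),interpolation=cv2.INTER_CUBIC)
b=cv2.resize(t["pixels"][195:235,125:165],(280,280),interpolation=cv2.INTER_CUBIC)
b=np.vstack([b,np.zeros((180,280,3),np.uint8)])
cv2.imwrite("pics/crop1.png",np.hstack([a,b])[:,:,::-1])
E
```

```text
RL [ 0.6668 -0.038   0.09  ]
RR [ 0.6163 -0.2876  0.09  ]
FR [ 0.4254 -0.2442  0.09  ]
FL [0.4824 0.0028 0.09  ]
spin [ 0.5229 -0.2137  0.1065]
knob [0.4956 0.3474 0.024 ]
tin [ 0.5936 -0.3761  0.042 ]
vault [ 0.4364 -0.4286  0.036 ]
base [0.3502 0.1693 0.005 ]
disc [ 0.5584 -0.0977  0.085 ]
spin (array([ 0.51899873, -0.21690363,  0.09851105]), np.float64(0.010441886273119884))
lidR (array([ 0.57928351, -0.18260867,  0.20591312]), np.float64(0.04143958539619156))
```

View pics/crop1.png

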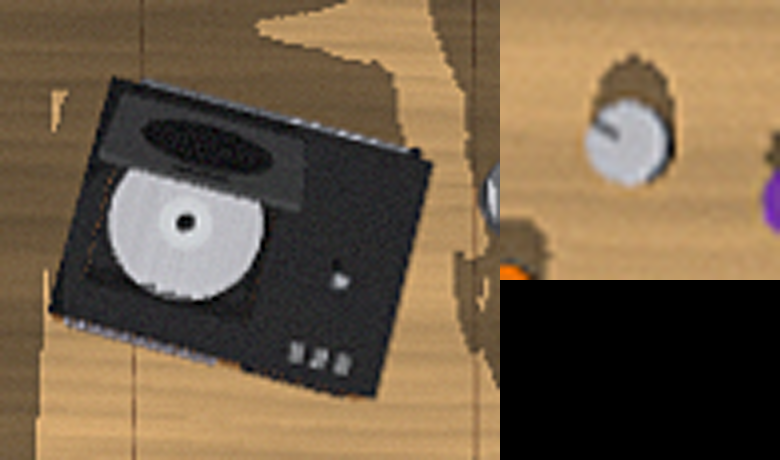

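The crop shows the lid's free edge running from full-resolution top pixel (260,181) to (310,192.5), and the pointer line towards the upper left of the knob.

```bash
cat >> h.py <<'E'
def tri(c1,u1,c2,u2):
    o1,d1=ray(c1,u1);o2,d2=ray(c2,u2)
    a=np.linalg.lstsq(np.c_[d1,-d2],o2-o1,rcond=None)[0]
    p,q=o1+a[0]*d1,o2+a[1]*d2; return ((p+q)/2).round(4),round(np.linalg.norm(p-q),4)
from scipy.spatial.transform import Rotation as Ro
def go(P,yaw=None,frm=None):
    """mm/deg from current pose to world P with tool x at yaw deg (tool down)"""
    o=readout.get_obs(); R=Ro.from_quat(o["tool_rot"]).as_matrix()
    d=R.T@(np.array(P)-o["eef_pos"])*1000
    y0=np.degrees(np.arctan2(R[1,0],R[0,0]))
    sp=0 if yaw is None else -((yaw-y0+90)%180-90)
    print("xyz",d.round(1),"spin",round(sp,1),"yaw0",round(y0,1))
E
python3 - <<'E'
from h import *
import pickle
C=pickle.load(open("c0.pkl","rb")); t=C["top"]; s=C["side"]
print("lidR",tri(t,(310,192.5),s,(437*.64,210*.64)))
print("lidL",tri(t,(260.5,180.75),s,(372*.64,243*.64)))
a=np.radians(-12.3);ex=np.array([np.cos(a),np.sin(a)]);ey=np.array([-ex[1],ex[0]]);c=np.array([.5477,-.1418])
P=c+.065*ex+.05*ey; print(P); go([*P,.33],-12.3)
P2=c-.035*ex+.05*ey; print(P2)
k=onz(t,(223.5*.64,334*.64),.024);print(k); 
cc=np.array([125+(630-500)/7,195+143/7]);pp=np.array([125+92/7,195+123/7])
k1,k2=onz(t,cc,.024),onz(t,pp,.024);print(k1,k2,np.degrees(np.arctan2(*(k2-k1)[1::-1])))
E
```

```text
lidR (array([ 0.5499, -0.1707,  0.2132]), np.float64(0.0007))
lidL (array([ 0.5896, -0.0279,  0.1965]), np.float64(0.0152))
[ 0.62185948 -0.1067947 ]
xyz [ 520.4 -143.   -99.1] spin 37.0 yaw0 24.7
[ 0.52415492 -0.08549166]
[0.49558511 0.34742032 0.024     ]
[0.4901998  0.34535152 0.024     ] [0.49903272 0.36391708 0.024     ] 64.55633461880068
```

Call:
{"name": "jog_arm", "arguments": {
  "motion": [
    {"z":-60,"fingers":1},
    {"z":-110,"spin":10,"fingers":1},
    {"x":60,"y":-16,"z":-110,"spin":20,"fingers":1},
    {"x":120,"y":-32,"z":-110,"spin":30,"fingers":1},
    {"x":180,"y":-48,"z":-110,"spin":37,"fingers":1},
    {"x":240,"y":-62,"z":-110,"spin":37,"fingers":1},
    {"x":300,"y":-78,"z":-110,"spin":37,"fingers":1},
    {"x":300,"y":-78,"z":-110,"spin":37,"fingers":1}
  ]
}}

```text
validation failed for argument at $.mo...
```

```bash
python3 -c "
from h import *
go([.6316,-.109,.33],-12.3)
c=camera('wrist'); cv2.imwrite('pics/w1.png',cv2.resize(c['pixels'],(800,600))[:,:,::-1])
import pickle;pickle.dump(c,open('w1.pkl','wb'))"
```

```text
xyz [ 528.4 -136.9  -99.2] spin 37.0 yaw0 24.7
```

View pics/w1.png

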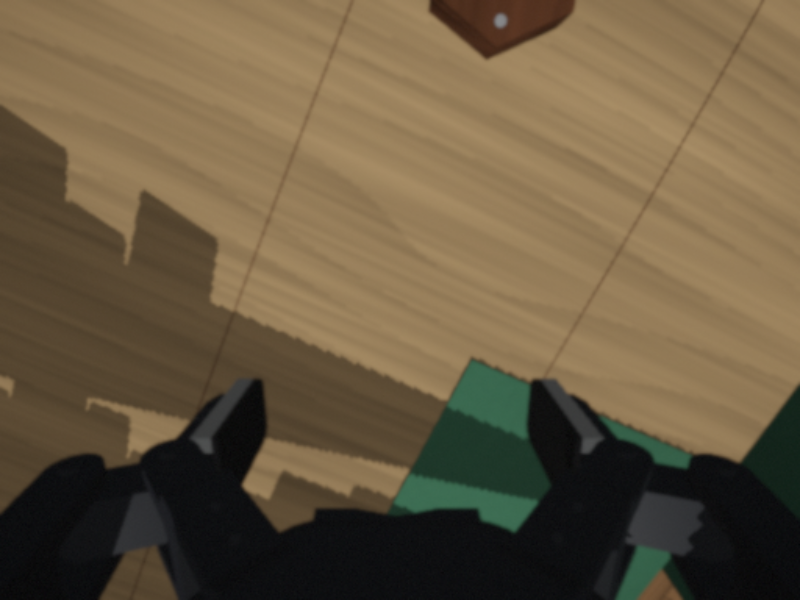

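The wrist view shows only the shelf and a corner of the vault at (500,20), with the fingers open. The arm hasn't moved because the call was refused, so I'll try rows with every key given.

Call:
{"name": "jog_arm", "arguments": {
  "motion": [
    {"x":0,"y":0,"z":-60,"spin":0,"fingers":1},
    {"x":0,"y":0,"z":-110,"spin":10,"fingers":1},
    {"x":60,"y":-16,"z":-110,"spin":20,"fingers":1},
    {"x":120,"y":-32,"z":-110,"spin":30,"fingers":1},
    {"x":180,"y":-48,"z":-110,"spin":37,"fingers":1},
    {"x":240,"y":-62,"z":-110,"spin":37,"fingers":1},
    {"x":300,"y":-78,"z":-110,"spin":37,"fingers":1},
    {"x":300,"y":-78,"z":-110,"spin":37,"fingers":1}
  ]
}}

```text
clock: 1.2
eef_pos: [0.4512, -0.2554, 0.3405]
tool_rot: [0.995, -0.104, -0.0, -0.0]
ft_force: [-0.2, -0.5, -0.6]
grip_width: 0.0001
grasp_force: 0.0
```

```bash
python3 -c "
from h import *
go([.6316,-.109,.33],-12.3)
c=camera('wrist'); cv2.imwrite('pics/w2.png',cv2.resize(c['pixels'],(800,600))[:,:,::-1])
print(proj(c,[[.5229,-.2137,.1065]]))
import pickle;pickle.dump(c,open('w2.pkl','wb'))"
```

```text
xyz [ 146.1 -180.7   10.5] spin 0.3 yaw0 -12.0
[[209.65966166 122.80198191]]
```

View pics/w2.png

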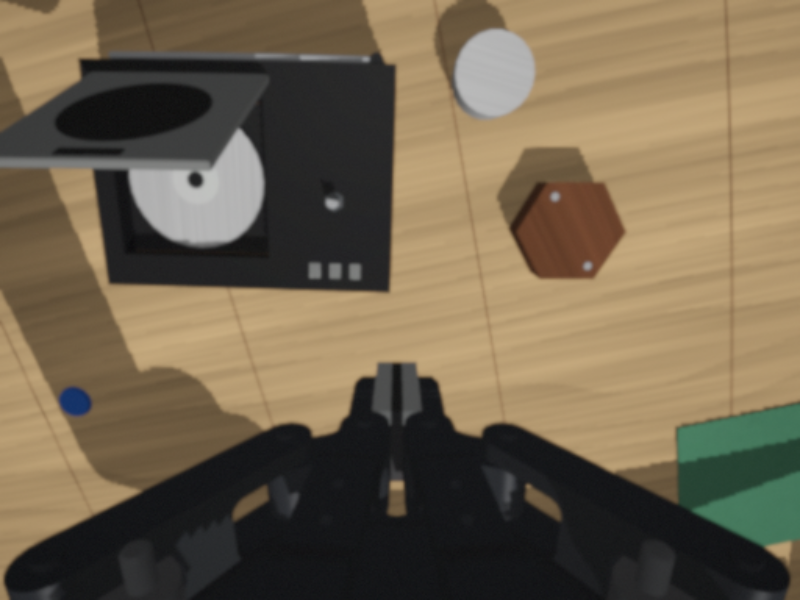

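The wrist view shows the player square to the tool, the spindle at (334,200), the lid's free edge along y≈163 from x=0 to 215, and the tin and vault at right. Next I go behind the lid, down, and forward.

Call:
{"name": "jog_arm", "arguments": {
  "motion": [
    {"x":37,"y":-46,"z":0,"spin":0,"fingers":1},
    {"x":74,"y":-92,"z":0,"spin":0,"fingers":1},
    {"x":110,"y":-137,"z":0,"spin":0,"fingers":1},
    {"x":147,"y":-181,"z":10,"spin":0,"fingers":1},
    {"x":147,"y":-181,"z":60,"spin":0,"fingers":1},
    {"x":147,"y":-181,"z":115,"spin":0,"fingers":1},
    {"x":147,"y":-181,"z":170,"spin":0,"fingers":1},
    {"x":147,"y":-181,"z":170,"spin":0,"fingers":1}
  ]
}}

```text
clock: 2.25
eef_pos: [0.6239, -0.1237, 0.1654]
tool_rot: [0.995, -0.099, -0.006, -0.005]
ft_force: [-0.0, -0.5, -0.7]
grip_width: 0.0002
grasp_force: 0.0
```

Call:
{"name": "jog_arm", "arguments": {
  "motion": [
    {"x":-20,"y":0,"z":0,"spin":0,"fingers":1},
    {"x":-40,"y":0,"z":0,"spin":0,"fingers":1},
    {"x":-60,"y":0,"z":0,"spin":0,"fingers":1},
    {"x":-80,"y":0,"z":0,"spin":0,"fingers":1},
    {"x":-100,"y":0,"z":10,"spin":0,"fingers":1},
    {"x":-100,"y":0,"z":25,"spin":0,"fingers":1},
    {"x":-100,"y":0,"z":40,"spin":0,"fingers":1},
    {"x":-100,"y":0,"z":40,"spin":0,"fingers":1}
  ]
}}

```text
clock: 3.25
eef_pos: [0.5308, -0.1033, 0.13]
tool_rot: [0.995, -0.098, -0.001, -0.004]
ft_force: [0.4, 1.5, 0.6]
grip_width: -0.0
grasp_force: 0.0
```

Call:
{"name": "jog_arm", "arguments": {
  "motion": [
    {"x":0,"y":0,"z":10,"spin":0,"fingers":1},
    {"x":0,"y":0,"z":20,"spin":0,"fingers":1},
    {"x":0,"y":0,"z":28,"spin":0,"fingers":1},
    {"x":0,"y":0,"z":32,"spin":0,"fingers":1},
    {"x":0,"y":0,"z":34,"spin":0,"fingers":1},
    {"x":0,"y":0,"z":34,"spin":0,"fingers":1}
  ]
}}

```text
clock: 4.0
eef_pos: [0.5312, -0.1029, 0.0976]
tool_rot: [0.995, -0.098, 0.001, -0.004]
ft_force: [-0.3, 0.5, 0.3]
grip_width: 0.0005
grasp_force: 0.2
```

Call:
{"name": "jog_arm", "arguments": {
  "motion": [
    {"x":0,"y":0,"z":1,"spin":0,"fingers":1},
    {"x":0,"y":0,"z":2,"spin":0,"fingers":1},
    {"x":0,"y":0,"z":2,"spin":0,"fingers":1}
  ]
}}

```text
clock: 4.38
eef_pos: [0.5313, -0.1029, 0.0974]
tool_rot: [0.995, -0.098, 0.001, -0.004]
ft_force: [-4.2, 0.2, 12.0]
grip_width: 0.0
grasp_force: 5.8
```

```bash
python3 -c "
from h import *
import pickle
c=pickle.load(open('w2.pkl','rb'))
g=cv2.cvtColor(c['pixels'],cv2.COLOR_RGB2GRAY)[112:140,200:226]
print(g[::2,::2])
p=onz(c,(213.5,127),.1065);print(p)
go([p[0]-.02,p[1]+.004,.18],-12.3)"
```

```text
[[ 38  39  38  37  38  38  38  38  38  39  38  38  39]
 [ 38  38  36  36  37  37  38  39  38  39  39  40  40]
 [ 38  38  36  28  30  30  33  38  37  38  38  38  39]
 [ 39  36  39  29  23  24  27  36  38  39  38  38  38]
 [ 37  37  35  32  25  24  23  34  37  38  38  38  37]
 [ 39  37  38  34  25  26  30  41  43  37  39  36  38]
 [ 37  36  37  36  35  42  47  55  64  52  38  36  39]
 [ 36  36  39  40  65  80  68  61  69  74  46  37  38]
 [ 37  36  37  42 104 150 146 130 104  81  47  39  38]
 [ 35  36  35  42 108 163 166 164 133  83  47  38  39]
 [ 36  36  37  37  71 135 156 148 108  72  45  38  38]
 [ 37  37  37  36  39  60  89  84  60  44  38  37  38]
 [ 36  36  37  35  38  36  40  42  37  36  37  36  37]
 [ 35  36  35  37  36  36  37  37  37  37  37  34  38]]
[ 0.51673876 -0.21726169  0.1065    ]
xyz [-12.3 114.3 -83.6] spin 1.1 yaw0 -11.2
```

Call:
{"name": "jog_arm", "arguments": {
  "motion": [
    {"x":0,"y":0,"z":-40,"spin":0,"fingers":1},
    {"x":0,"y":0,"z":-84,"spin":1,"fingers":1},
    {"x":-6,"y":57,"z":-84,"spin":1,"fingers":1},
    {"x":-12,"y":114,"z":-84,"spin":1,"fingers":1},
    {"x":-12,"y":114,"z":-84,"spin":1,"fingers":1},
    {"x":-12,"y":114,"z":-84,"spin":1,"fingers":1}
  ]
}}

```text
clock: 5.12
eef_pos: [0.4969, -0.213, 0.1783]
tool_rot: [0.994, -0.107, 0.0, -0.004]
ft_force: [0.1, -0.3, -0.5]
grip_width: 0.0
grasp_force: 0.0
```

```bash
python3 -c "
from h import *
import pickle
print(readout.get_obs()['joint_vel'].round(3),readout.get_obs()['eef_pos'])
c=camera('wrist');t=camera('top');pickle.dump((c,t),open('w3.pkl','wb'))
print(proj(c,[[.515,-.218,.1065]]))
a=cv2.resize(c['pixels'],(800,600))
u=proj(c,[[.515,-.218,.1065]])[0].astype(int);k=c['pixels'][u[1]-25:u[1]+25,u[0]-25:u[0]+25]
a[:300,:300]=cv2.resize(k,(300,300),interpolation=cv2.INTER_CUBIC);print(u)
cv2.imwrite('pics/w3.png',a[:,:,::-1])"
```

```text
[ 0.028 -0.001 -0.003  0.001 -0.001 -0.001] [ 0.49693832 -0.21301054  0.17825854]
[[254.39739593 184.81545009]]
[254 184]
```

View pics/w3.png

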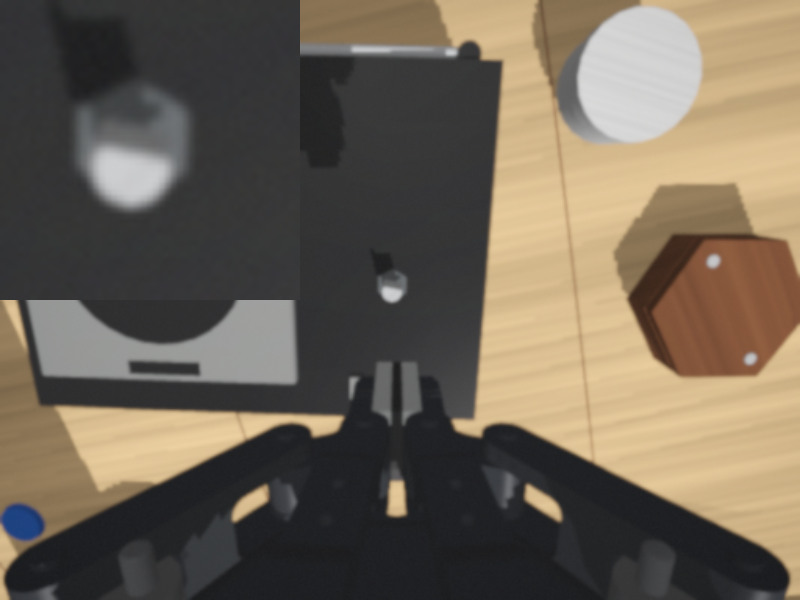

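The lid is shut. In the inset (6x, origin (229,159)) the spindle's bright D-shaped top runs from its straight edge, (92,143) to (175,160), down to the arc at (130,210), so its flat faces image up.

```bash
cat > sp.py <<'E'
from h import *
def spindle(c,guess,z=.1065,thr=125):
    u=proj(c,[guess])[0].astype(int); r=20; S=8
    g=cv2.cvtColor(c['pixels'],cv2.COLOR_RGB2GRAY)[u[1]-r:u[1]+r,u[0]-r:u[0]+r]
    G=cv2.resize(g,None,fx=S,fy=S,interpolation=cv2.INTER_CUBIC)
    cs,_=cv2.findContours((G>thr).astype(np.uint8),0,cv2.CHAIN_APPROX_NONE)
    k=max(cs,key=cv2.contourArea)[:,0]
    uv=(k+.5)/S-.5+u-r
    P=np.array([onz(c,q,z)[:2] for q in uv])
    (cx,cy),rad=cv2.minEnclosingCircle((P*1e4).astype(np.float32))
    # robust circle: arc points = those on enclosing circle; flat = rest
    ctr=np.array([cx,cy])/1e4; rad/=1e4
    for _ in range(5):
        d=np.linalg.norm(P-ctr,axis=1); fl=d<rad*.72 if _==0 else d<rad-.0009
        A=P[~fl]; s=np.linalg.lstsq(np.c_[2*A,np.ones(len(A))],(A**2).sum(1),rcond=None)[0]
        ctr=s[:2]; rad=np.sqrt(s[2]+ctr@ctr)
    F=P[fl]; m=F.mean(0); v=np.linalg.svd(F-m)[2][1]; v*=np.sign(v@(m-ctr))
    return ctr,rad,v@(m-ctr),np.degrees(np.arctan2(v[1],v[0]))
E
python3 -c "
from sp import *
import pickle
c,t=pickle.load(open('w3.pkl','rb'))
for th in (100,115,130,145): print(th,spindle(c,[.515,-.218,.1065],thr=th))
cc,d=ray(c,(256,192));print(cc)"
```

```text
100 (array([ 0.51622383, -0.2153823 ]), np.float64(0.0070250622534968644), np.float64(0.0030338866073524855), np.float64(-4.266344922943057))
115 (array([ 0.51467219, -0.2147294 ]), np.float64(0.005663276447591402), np.float64(0.0026996147671527705), np.float64(-22.90377859921875))
130 (array([ 0.51439046, -0.21464219]), np.float64(0.0052448236044937225), np.float64(0.0025834250037216457), np.float64(-23.949440920939896))
145 (array([ 0.51426648, -0.21461392]), np.float64(0.004940282610424153), np.float64(0.0023997715340597484), np.float64(-23.921526537840553))
[ 0.56513668 -0.23015667  0.32051358]
```

Spindle: centre (0.5143, -0.2146), r≈5.0 mm as it should be, flat yaw about -24°. Now to the knob, with the tool at yaw +90 and the same standoff, so that camera bias cancels.

Call:
{"name": "jog_arm", "arguments": {
  "motion": [
    {"x":0,"y":0,"z":-50,"spin":0,"fingers":1},
    {"x":-12,"y":-55,"z":-70,"spin":-10,"fingers":0.5},
    {"x":-25,"y":-110,"z":-70,"spin":-20,"fingers":0},
    {"x":-38,"y":-170,"z":-70,"spin":-30,"fingers":-0.4},
    {"x":-52,"y":-230,"z":-70,"spin":-40,"fingers":-0.4},
    {"x":-65,"y":-290,"z":-70,"spin":-50,"fingers":-0.4},
    {"x":-78,"y":-350,"z":-70,"spin":-60,"fingers":-0.4},
    {"x":-78,"y":-350,"z":-70,"spin":-60,"fingers":-0.4}
  ]
}}

```text
clock: 6.22
eef_pos: [0.4938, 0.1506, 0.2511]
tool_rot: [0.912, 0.41, 0.003, -0.004]
ft_force: [-0.2, -0.1, 0.9]
grip_width: 0.0598
grasp_force: 0.0
```

```bash
python3 -c "
from h import *
o=readout.get_obs();print(np.degrees(o['joint_pos']).round(1),o['eef_pos'],o['grip_width'])
go([.493,.330,.12],90)"
```

```text
[ 16.7  15.    4.9  79.6   0.5 148.3] [0.49378786 0.15057684 0.25108964] 0.059806620810957695
xyz [ 132.5 -119.2  132.7] spin -41.6 yaw0 48.4
```

Call:
{"name": "jog_arm", "arguments": {
  "motion": [
    {"x":38,"y":-34,"z":0,"spin":-10,"fingers":-0.4},
    {"x":76,"y":-68,"z":0,"spin":-20,"fingers":-0.4},
    {"x":114,"y":-102,"z":30,"spin":-30,"fingers":-0.4},
    {"x":132,"y":-119,"z":70,"spin":-40,"fingers":-0.4},
    {"x":132,"y":-119,"z":110,"spin":-42,"fingers":-0.4},
    {"x":132,"y":-119,"z":145,"spin":-42,"fingers":-0.4},
    {"x":132,"y":-119,"z":145,"spin":-42,"fingers":-0.4},
    {"x":132,"y":-119,"z":145,"spin":-42,"fingers":-0.4}
  ]
}}

```text
clock: 7.22
eef_pos: [0.4962, 0.3243, 0.1092]
tool_rot: [0.709, 0.706, 0.004, -0.002]
ft_force: [1.0, -0.5, 0.7]
grip_width: 0.0602
grasp_force: 0.0
```

```bash
python3 -c "
from h import *
import pickle
c=camera('wrist');pickle.dump((c,readout.get_obs()),open('w4.pkl','wb'))
u=proj(c,[[.493,.347,.024]])[0].astype(int);print(u, readout.get_obs()['joint_vel'].round(3))
a=cv2.resize(c['pixels'],(800,600));k=c['pixels'][u[1]-40:u[1]+40,u[0]-40:u[0]+40]
a[:320,:320]=cv2.resize(k,(320,320),interpolation=cv2.INTER_CUBIC)
cv2.imwrite('pics/w4.png',a[:,:,::-1])"
```

```text
[248 174] [-0.002 -0.011  0.007 -0.005 -0.    -0.   ]
```

View pics/w4.png

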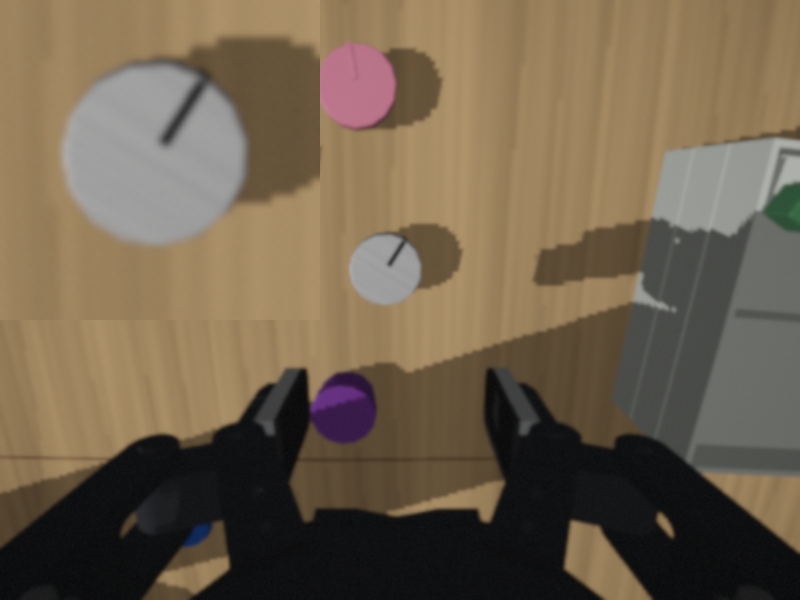

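The inset (4x, origin (208,134)) shows the knob's top as a disc centred at (155,152), radius 92, with the pointer running from (165,140) to (205,80).

```bash
cat > kn.py <<'E'
from h import *
def knob(c,guess,z=.024,r=40):
    u=proj(c,[guess])[0].astype(int); S=4
    im=cv2.resize(c['pixels'][u[1]-r:u[1]+r,u[0]-r:u[0]+r],None,fx=S,fy=S,interpolation=cv2.INTER_CUBIC)
    hs=cv2.cvtColor(im,cv2.COLOR_RGB2HSV)
    m=((hs[...,1]<45)&(hs[...,2]>110)).astype(np.uint8)
    k=max(cv2.findContours(m,0,1)[0],key=cv2.contourArea); k=cv2.convexHull(k)[:,0]
    W=lambda q:np.array([onz(c,p,z)[:2] for p in (q+.5)/S-.5+u-r])
    P=W(k); (s)=np.linalg.lstsq(np.c_[2*P,np.ones(len(P))],(P**2).sum(1),rcond=None)[0]
    ctr=s[:2]; rad=np.sqrt(s[2]+ctr@ctr)
    d=np.argwhere(hs[...,2]<100)[:,::-1]; D=W(d); q=np.linalg.norm(D-ctr,axis=1)
    D=D[q<.0172]
    n=D.mean(0); v=np.linalg.svd(D-n)[2][0]; v*=np.sign(v@(n-ctr))
    return ctr,rad,np.degrees(np.arctan2(v[1],v[0])),np.degrees(np.arctan2(*(n-ctr)[::-1])),len(D)
E
python3 -c "
from kn import *
import pickle
c,o=pickle.load(open('w4.pkl','rb'))
ctr,rad,a,b,n=knob(c,[.493,.347,.024]);print(ctr,rad,a,b,n)
# purple hit? grasp: 
go([*ctr,.1],90)
o3=(.4969,-.2130);Y=-12.4
import numpy as np
f=lambda p,q,Y:Ro.from_euler('z',-Y,degrees=True).as_matrix()[:2,:2]@(np.array(p)-q)
print('spindle rel',f((.5143,-.2146),np.array(o3),Y),'knob rel',f(ctr,o['eef_pos'][:2],90))
"
```

```text
[0.49125574 0.34894004] 0.01881875244723304 57.46074650538636 56.335645722258256 681
xyz [24.3 -5.7 10.1] spin -0.2 yaw0 89.8
spindle rel [0.01733767 0.00217372] knob rel [0.02440718 0.00551117]
```

Call:
{"name": "jog_arm", "arguments": {
  "motion": [
    {"x":24,"y":-5.7,"z":20,"spin":0,"fingers":-0.4},
    {"x":24,"y":-5.7,"z":60,"spin":0,"fingers":-0.4},
    {"x":24,"y":-5.7,"z":60,"spin":0,"fingers":-0.4},
    {"x":24,"y":-5.7,"z":60,"spin":0,"fingers":-0.4}
  ]
}}

```text
clock: 7.78
eef_pos: [0.4913, 0.3489, 0.0502]
tool_rot: [0.709, 0.705, 0.005, -0.002]
ft_force: [0.1, 1.1, 0.3]
grip_width: 0.0599
grasp_force: 0.0
```

```bash
python3 -c "
from kn import *
go([.4913,.3489,.003],90)
c=camera('wrist');g=np.array([.4913,.3489,.024]);print(proj(c,[g]))
print(knob(c,g,r=52))"
```

```text
xyz [-0.5 -0.2 47.2] spin -0.3 yaw0 89.7
[[252.35698008 227.68639495]]
(array([0.49088652, 0.3491685 ]), np.float64(0.018750431617641287), np.float64(-50.67645656492795), np.float64(39.130759270840926), 13069)
```

Call:
{"name": "jog_arm", "arguments": {
  "motion": [
    {"x":-0.5,"y":0,"z":30,"spin":0,"fingers":-0.4},
    {"x":-0.5,"y":0,"z":46,"spin":0,"fingers":-0.4},
    {"x":-0.5,"y":0,"z":46,"spin":0,"fingers":-0.2},
    {"x":-0.5,"y":0,"z":46,"spin":0,"fingers":0},
    {"x":-0.5,"y":0,"z":46,"spin":0,"fingers":0.2},
    {"x":-0.5,"y":0,"z":46,"spin":0,"fingers":0.5},
    {"x":-0.5,"y":0,"z":46,"spin":0,"fingers":1},
    {"x":-0.5,"y":0,"z":46,"spin":0,"fingers":1}
  ]
}}

```text
clock: 8.82
eef_pos: [0.4911, 0.349, 0.0036]
tool_rot: [0.709, 0.706, 0.005, -0.002]
ft_force: [-1.2, -0.5, 5.8]
grip_width: 0.0361
grasp_force: 60.0
```

Call:
{"name": "jog_arm", "arguments": {
  "motion": [
    {"x":0,"y":0,"z":-30,"spin":0,"fingers":1},
    {"x":0,"y":0,"z":-80,"spin":0,"fingers":1},
    {"x":0,"y":0,"z":-140,"spin":0,"fingers":1},
    {"x":0,"y":0,"z":-200,"spin":0,"fingers":1},
    {"x":0,"y":0,"z":-200,"spin":0,"fingers":1}
  ]
}}

```text
clock: 9.45
eef_pos: [0.4928, 0.3487, 0.2087]
tool_rot: [0.708, 0.706, 0.01, -0.001]
ft_force: [0.5, 0.2, -1.5]
grip_width: 0.0357
grasp_force: 60.0
```

```bash
python3 -c "
from h import *
import pickle
c=camera('wrist');s=camera('side');o=readout.get_obs();pickle.dump((c,s,o),open('w5.pkl','wb'))
R=Ro.from_quat(o['tool_rot']).as_matrix();g=o['eef_pos']-R[:,2]*.021
u=proj(c,[g])[0].astype(int);us=proj(s,[g])[0].astype(int);print(u,us,o['eef_pos'],o['grip_width'])
k=cv2.resize(c['pixels'][u[1]-50:u[1]+50,u[0]-50:u[0]+50],(400,400),interpolation=cv2.INTER_CUBIC)
k2=cv2.resize(s['pixels'][us[1]-40:us[1]+40,us[0]-40:us[0]+40],(400,400),interpolation=cv2.INTER_CUBIC)
cv2.imwrite('pics/w5.png',np.hstack([k,k2])[:,:,::-1])"
```

```text
[247 261] [168 236] [0.48998589 0.3467833  0.20261035] 0.035391471817895856
```

View pics/w5.png

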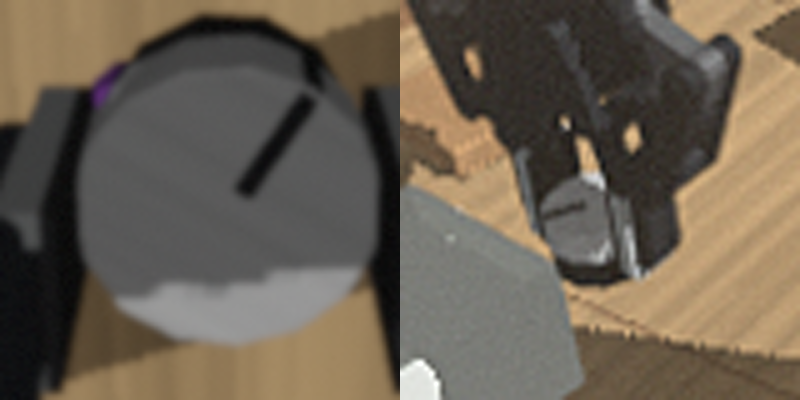

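The wrist crop (4x, origin (197,211)) shows the held knob with its top disc from x=78 to 380 and y=65 to 345, and the pointer from (243,190) to (308,100). The side crop shows it held between the pads. I'll check it for tilt.

```bash
python3 -c "
from h import *
import pickle
c,s,o=pickle.load(open('w5.pkl','rb'))
R=Ro.from_quat(o['tool_rot']).as_matrix();p=o['eef_pos']
pts={k:np.array(v)/4-.375+[197,211] for k,v in dict(L=(78,190),R=(380,190),B=(235,345),T=(225,65),p0=(243,190),p1=(308,100)).items()}
for h in (.018,.021,.024,.027):
    W={k:(R.T@(onz(c,v,p[2]+h)-p)*1000).round(1) for k,v in pts.items()}
    d=W['p1']-W['p0']
    print(h,'width',W['R'][1]-W['L'][1],'len',W['T'][0]-W['B'][0],'ctr',(W['T'][0]+W['B'][0])/2,(W['R'][1]+W['L'][1])/2,'ptr ang in tool',np.degrees(np.arctan2(d[1],d[0])))
"
```

```text
0.018 width 38.5 len 39.8 ctr -2.5 3.4499999999999993 ptr ang in tool 33.36636600105957
0.021 width 37.6 len 38.900000000000006 ctr -0.8499999999999996 3.3999999999999995 ptr ang in tool 33.35824239704295
0.024 width 36.8 len 38.0 ctr 0.8000000000000007 3.4000000000000004 ptr ang in tool 33.34970056246233
0.027 width 35.9 len 37.1 ctr 2.4499999999999993 3.3500000000000005 ptr ang in tool 33.11134196037202
```

The knob is upright, centred in the grip, and its pointer is at 33° in the tool frame (world 56.6°, matching the 57° measured). I carry it back over the spindle with the tool at yaw ≈ 9°.

Call:
{"name": "jog_arm", "arguments": {
  "motion": [
    {"x":-40,"y":0,"z":-15,"spin":8,"fingers":1},
    {"x":-90,"y":2,"z":-15,"spin":18,"fingers":1},
    {"x":-140,"y":4,"z":-15,"spin":28,"fingers":1},
    {"x":-190,"y":6,"z":-15,"spin":38,"fingers":1},
    {"x":-240,"y":7,"z":-15,"spin":48,"fingers":1},
    {"x":-290,"y":7,"z":-15,"spin":58,"fingers":1},
    {"x":-340,"y":7,"z":-15,"spin":68,"fingers":1},
    {"x":-390,"y":7,"z":-15,"spin":78,"fingers":1}
  ]
}}

```text
clock: 10.55
eef_pos: [0.4935, -0.0449, 0.2113]
tool_rot: [0.995, 0.1, -0.001, -0.005]
ft_force: [1.5, 0.5, -0.9]
grip_width: 0.0354
grasp_force: 60.0
```

```bash
python3 -c "
from h import *
go([.4972,-.2175,.18],9)"
```

```text
xyz [-30.6 170.2  29.8] spin 2.4 yaw0 11.4
```

Call:
{"name": "jog_arm", "arguments": {
  "motion": [
    {"x":-8,"y":45,"z":0,"spin":2,"fingers":1},
    {"x":-16,"y":90,"z":0,"spin":2,"fingers":1},
    {"x":-24,"y":135,"z":10,"spin":2,"fingers":1},
    {"x":-31,"y":170,"z":30,"spin":2,"fingers":1},
    {"x":-31,"y":170,"z":30,"spin":2,"fingers":1},
    {"x":-31,"y":170,"z":30,"spin":2,"fingers":1},
    {"x":-31,"y":170,"z":30,"spin":2,"fingers":1},
    {"x":-31,"y":170,"z":30,"spin":2,"fingers":1}
  ]
}}

```text
clock: 11.55
eef_pos: [0.5, -0.2151, 0.1829]
tool_rot: [0.996, 0.086, 0.002, -0.004]
ft_force: [0.2, -1.4, -0.3]
grip_width: 0.0357
grasp_force: 60.1
```

```bash
python3 -c "
from sp import *
import pickle
o=readout.get_obs();print(o['eef_pos'],o['joint_vel'].round(3))
c=camera('wrist');o=readout.get_obs();print(o['eef_pos']);pickle.dump((c,o),open('w6.pkl','wb'))
g=[.5143,-.2146,.1065];u=proj(c,[g])[0].astype(int);print(u)
for th in (100,115,130,145): print(th,spindle(c,g,thr=th))
a=cv2.resize(c['pixels'],(800,600))
a[:300,:300]=cv2.resize(c['pixels'][u[1]-25:u[1]+25,u[0]-25:u[0]+25],(300,300),interpolation=cv2.INTER_CUBIC)
cv2.imwrite('pics/w6.png',a[:,:,::-1])
go([.5143,-.2146,.13],9)"
```

```text
[ 0.4999871  -0.21509223  0.18286066] [-0.002 -0.001  0.001  0.     0.    -0.   ]
[ 0.49995921 -0.21521863  0.18286361]
[255 188]
100 (array([ 0.5163864 , -0.21427327]), np.float64(0.007278564077597443), np.float64(0.001516130676049215), np.float64(6.362458343924009))
115 (array([ 0.51433782, -0.21447945]), np.float64(0.0054841495678471085), np.float64(0.0030910021892073644), np.float64(-24.169366451677288))
130 (array([ 0.51419058, -0.21455256]), np.float64(0.005160760231162525), np.float64(0.002791070372856374), np.float64(-24.110932927773142))
145 (array([ 0.51406851, -0.21454946]), np.float64(0.004871642603609476), np.float64(0.002603466793901002), np.float64(-24.107190455467403))
xyz [14.   2.2 52.9] spin 0.8 yaw0 9.8
```

View pics/w6.png

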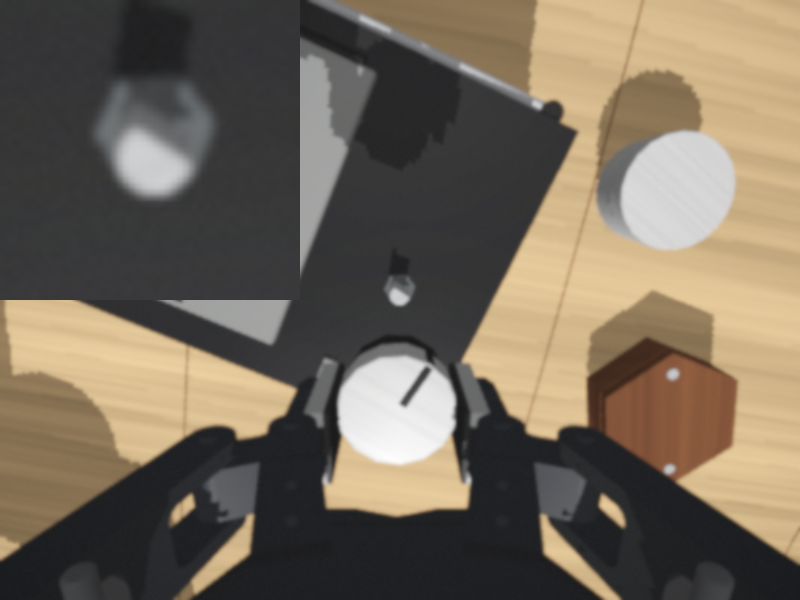

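The spindle's flat and centre repeat: (0.5142, -0.2146), -24.1°. The knob sits in the fingers with its pointer from (403,404) to (430,367). I'll measure that pointer while the arm is settled.

```bash
python3 -c "
from h import *
import pickle
c,o=pickle.load(open('w6.pkl','rb'))
R=Ro.from_quat(o['tool_rot']).as_matrix();p=o['eef_pos'];S=4
x0,y0=205,205
im=cv2.resize(c['pixels'][y0:305,x0:305],None,fx=S,fy=S,interpolation=cv2.INTER_CUBIC)
v=cv2.cvtColor(im,cv2.COLOR_RGB2GRAY)
m=(v>165).astype(np.uint8);n,lab,st,ce=cv2.connectedComponentsWithStats(m)
hs=cv2.cvtColor(im,cv2.COLOR_RGB2HSV)[...,1]
m=((v>150)&(hs<30)).astype(np.uint8);k=max(cv2.findContours(m,0,1)[0],key=cv2.contourArea);h=cv2.convexHull(k)
T=lambda q,z:np.array([R.T@(onz(c,(a+.5)/S-.5+[x0,y0],p[2]+z)-p) for a in q])*1000
mm=np.zeros_like(m);cv2.fillConvexPoly(mm,h,1);mm=cv2.erode(mm,np.ones((17,17)))
d=np.argwhere((mm>0)&(v<110))[:,::-1]
for z in (.018,.021,.024):
  P=T(h[:,0],z)[:,:2];s=np.linalg.lstsq(np.c_[2*P,np.ones(len(P))],(P**2).sum(1),rcond=None)[0]
  D=T(d,z)[:,:2];w=np.linalg.svd(D-D.mean(0),full_matrices=False)[2][0];w*=np.sign(w@(D.mean(0)-s[:2]))
  print(z,'ctr',s[:2].round(2),'rad',np.sqrt(s[2]+s[:2]@s[:2]).round(2),len(d),'ang',np.degrees(np.arctan2(w[1],w[0])),np.degrees(np.arctan2(*(D.mean(0)-s[:2])[::-1])))
print(R.round(3))
"
```

```text
0.018 ctr [0.49 1.08] rad 18.99 1476 ang 32.047718097673695 33.18943435530357
0.021 ctr [2.16 1.08] rad 18.53 1476 ang 32.047718097673666 33.18943435530354
0.024 ctr [3.84 1.08] rad 18.08 1476 ang 32.04771809767369 33.18943435530381
[[ 0.985  0.171  0.002]
 [ 0.171 -0.985  0.008]
 [ 0.004 -0.007 -1.   ]]
```

```bash
python3 -c "
from h import *
go([.5133,-.2137,.120],8.5)"
```

```text
xyz [13.2  1.3 62.9] spin 1.3 yaw0 9.8
```

Call:
{"name": "jog_arm", "arguments": {
  "motion": [
    {"x":13.2,"y":1.3,"z":20,"spin":1.3,"fingers":1},
    {"x":13.2,"y":1.3,"z":45,"spin":1.3,"fingers":1},
    {"x":13.2,"y":1.3,"z":62,"spin":1.3,"fingers":1},
    {"x":13.2,"y":1.3,"z":62,"spin":1.3,"fingers":1},
    {"x":13.2,"y":1.3,"z":62,"spin":1.3,"fingers":1},
    {"x":13.2,"y":1.3,"z":62,"spin":1.3,"fingers":1}
  ]
}}

```text
clock: 12.35
eef_pos: [0.5137, -0.2148, 0.1212]
tool_rot: [0.997, 0.074, 0.002, -0.004]
ft_force: [0.4, -0.7, -0.8]
grip_width: 0.0356
grasp_force: 60.1
```

```bash
python3 -c "
from h import *
go([.5133,-.2137,.112],8.5); o=readout.get_obs();print(o['eef_pos'],o['ft_force'])"
```

```text
xyz [-0.3 -1.   9.2] spin -0.0 yaw0 8.5
[ 0.51373817 -0.21475645  0.12118056] [ 0.4219367  -0.7170567  -0.76845813]
```

Call:
{"name": "jog_arm", "arguments": {
  "motion": [
    {"x":-0.3,"y":-1,"z":3,"spin":0,"fingers":1},
    {"x":-0.3,"y":-1,"z":6,"spin":0,"fingers":1},
    {"x":-0.3,"y":-1,"z":8,"spin":0,"fingers":1},
    {"x":-0.3,"y":-1,"z":10,"spin":0,"fingers":1},
    {"x":-0.3,"y":-1,"z":11,"spin":0,"fingers":1},
    {"x":-0.3,"y":-1,"z":12,"spin":0,"fingers":1},
    {"x":-0.3,"y":-1,"z":12,"spin":0,"fingers":1},
    {"x":-0.3,"y":-1,"z":12,"spin":0,"fingers":1}
  ]
}}

```text
clock: 13.35
eef_pos: [0.5125, -0.2135, 0.1084]
tool_rot: [0.997, 0.074, 0.001, -0.004]
ft_force: [0.8, -1.1, -1.7]
grip_width: 0.0357
grasp_force: 60.1
```

Call:
{"name": "jog_arm", "arguments": {
  "motion": [
    {"x":0.5,"y":0,"z":0.5,"spin":0,"fingers":1},
    {"x":0.5,"y":0,"z":1,"spin":0,"fingers":1},
    {"x":0.5,"y":0,"z":1.5,"spin":0,"fingers":1},
    {"x":0.5,"y":0,"z":2,"spin":0,"fingers":1},
    {"x":0.5,"y":0,"z":2,"spin":0,"fingers":1}
  ]
}}

```text
clock: 13.98
eef_pos: [0.5129, -0.2134, 0.1063]
tool_rot: [0.997, 0.074, 0.001, -0.004]
ft_force: [-0.5, 0.9, 0.2]
grip_width: 0.0359
grasp_force: 60.1
```

Call:
{"name": "jog_arm", "arguments": {
  "motion": [
    {"x":0,"y":0,"z":1,"spin":0,"fingers":1},
    {"x":0,"y":0,"z":2,"spin":0,"fingers":1},
    {"x":0,"y":0,"z":3,"spin":0,"fingers":1},
    {"x":0,"y":0,"z":4,"spin":0,"fingers":1},
    {"x":0,"y":0,"z":4,"spin":0,"fingers":1},
    {"x":0,"y":0,"z":4,"spin":0,"fingers":1}
  ]
}}

```text
clock: 14.72
eef_pos: [0.513, -0.2134, 0.1024]
tool_rot: [0.997, 0.074, 0.001, -0.004]
ft_force: [-0.7, -1.5, 0.4]
grip_width: 0.0357
grasp_force: 60.1
```

Call:
{"name": "jog_arm", "arguments": {
  "motion": [
    {"x":0,"y":0,"z":1,"spin":0,"fingers":1},
    {"x":0,"y":0,"z":2,"spin":0,"fingers":1},
    {"x":0,"y":0,"z":3,"spin":0,"fingers":1},
    {"x":0,"y":0,"z":4,"spin":0,"fingers":1},
    {"x":0,"y":0,"z":4.5,"spin":0,"fingers":1},
    {"x":0,"y":0,"z":4.5,"spin":0,"fingers":1},
    {"x":0,"y":0,"z":4.5,"spin":0,"fingers":1}
  ]
}}

```text
clock: 15.6
eef_pos: [0.513, -0.2133, 0.098]
tool_rot: [0.997, 0.074, 0.001, -0.004]
ft_force: [-0.1, 0.0, 1.2]
grip_width: 0.0358
grasp_force: 60.1
```

Call:
{"name": "jog_arm", "arguments": {
  "motion": [
    {"x":0,"y":0,"z":0.5,"spin":0,"fingers":1},
    {"x":0,"y":0,"z":1,"spin":0,"fingers":1},
    {"x":0,"y":0,"z":1.5,"spin":0,"fingers":1},
    {"x":0,"y":0,"z":2,"spin":0,"fingers":1},
    {"x":0,"y":0,"z":2,"spin":0,"fingers":1}
  ]
}}

```text
clock: 16.23
eef_pos: [0.5131, -0.2133, 0.0961]
tool_rot: [0.997, 0.074, 0.001, -0.004]
ft_force: [-1.8, 0.6, 4.1]
grip_width: 0.0357
grasp_force: 60.2
```

Call:
{"name": "jog_arm", "arguments": {
  "motion": [
    {"x":0,"y":0,"z":0.5,"spin":0,"fingers":1},
    {"x":0,"y":0,"z":1,"spin":0,"fingers":1},
    {"x":0,"y":0,"z":1.5,"spin":0,"fingers":1},
    {"x":0,"y":0,"z":2,"spin":0,"fingers":1},
    {"x":0,"y":0,"z":2,"spin":0,"fingers":1},
    {"x":0,"y":0,"z":2,"spin":0,"fingers":1}
  ]
}}

```text
clock: 16.98
eef_pos: [0.5131, -0.2134, 0.0948]
tool_rot: [0.997, 0.074, 0.001, -0.004]
ft_force: [-3.4, 1.1, 9.2]
grip_width: 0.0357
grasp_force: 60.7
```

Call:
{"name": "jog_arm", "arguments": {
  "motion": [
    {"x":0,"y":0,"z":0.5,"spin":0,"fingers":1},
    {"x":0,"y":0,"z":0.8,"spin":0,"fingers":1},
    {"x":0,"y":0,"z":0.8,"spin":0,"fingers":1},
    {"x":0,"y":0,"z":0.8,"spin":0,"fingers":1}
  ]
}}

```text
clock: 17.48
eef_pos: [0.5132, -0.2134, 0.0947]
tool_rot: [0.997, 0.074, 0.002, -0.004]
ft_force: [-4.8, 2.5, 12.3]
grip_width: 0.0361
grasp_force: 60.9
```

```bash
python3 -c "
from h import *
c=camera('wrist');s=camera('side');o=readout.get_obs();print(o['eef_pos'],o['ft_force'],o['ft_torque'])
k=cv2.resize(c['pixels'][180:330,180:330],(400,400),interpolation=cv2.INTER_CUBIC)
us=proj(s,[[.513,-.213,.115]])[0].astype(int)
k2=cv2.resize(s['pixels'][us[1]-40:us[1]+40,us[0]-40:us[0]+40],(400,400),interpolation=cv2.INTER_CUBIC)
cv2.imwrite('pics/w7.png',np.hstack([k,k2])[:,:,::-1])"
```

```text
[ 0.51321726 -0.21335259  0.09466966] [-4.8468772   1.50399348 11.72872495] [0.33130563 0.87797532 0.00995801]
```

View pics/w7.png

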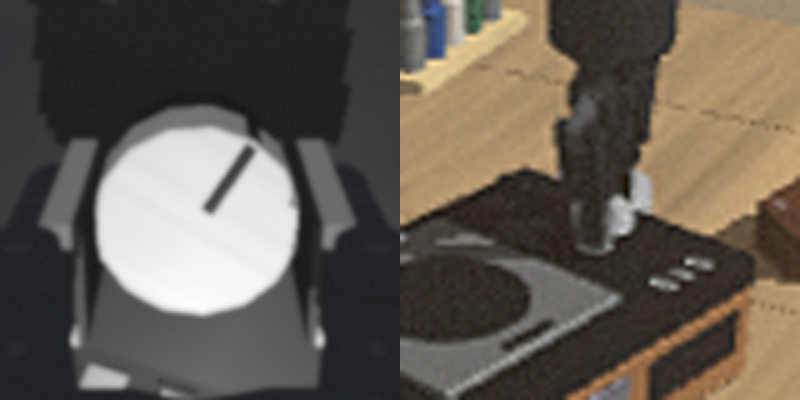

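The pictures show the knob level on the deck with its pointer unchanged in the grip, from (208,210) to (250,148), and the lid flat. The height of 0.0947 m matches "right in" (expected 0.095 m), and the force of 12 N exceeds the 7 N spring.

```bash
python3 -c "
from workcell import bot
print(bot.job_done())"
```

```text
the job is handed in; nothing more can be done
None
```

The job is handed in at about 17.6 s of the 72 s allowed: the lid is shut and the knob is home flat to flat, still gripped and held right in at about 12 N; the hand-in returned no verdict.

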